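# Hold the pinning kit open, freeing its catch if the bolt has hooked

## Robot

A 6-joint arm with a two-finger parallel gripper is mounted at the origin on the work surface. World frame = base frame: x ahead of the robot, y to its left, z up, the work surface at z = 0. Lengths are in m, angles in degrees, forces in N, time in s.
With the tool pointing down it reaches from about 0.375 to 0.9 m from the base axis. Payload 3.1 kg.
Tool frame: the origin (TCP) lies on the centre line of the jaws, within the pads' length; the fingertips stand 22 mm ahead of it and the grasp point (between the pads) lies 3 mm ahead of it; z points along the fingers, y is the line along which they close (so a half turn about z gives the same grasp; the last joint's range is limited). The gripper opens to 87 mm and grips with 3 to 60 N. Pads are 19 mm wide; open, the fingers measure 117 mm over their backs; the gripper's body (75 mm by 190 mm) begins 51 mm behind the grasp point.
Start: joints at [57.439, 30.224, 82.088, -0, 67.689, -10.227], TCP at [0.237, 0.578, 0.245] pointing down, gripper open.
Joint ranges: [-176.69, 176.69], [-43.24, 126.21], [12.49, 139.97], [-82, 262], [0, 151.66], [-163.58, 163.58]. Speed limits (degrees/s): [159.86, 159.86, 180, 180, 180, 180].

## Interface

Orientations are given as a 3x3 rotation matrix whose columns are the frame's x, y, z axes.
In Python, from rig import * gives the robot as it stands.
- The arm moves only by the shell command python3 -m jog 'ROWS'. ROWS is text: rows parted by semicolons, each of 7 numbers parted by spaces: the shift along the tool's x, y, z in mm, then the turn, a rotation vector about the tool's x, y, z in rad, then the finger opening in mm, from 0 to 87. In form: tx ty tz ax ay az fingers; .... A call has 1 to 12 rows; each row shifts and turns the commanded pose from where the row before left it, along the tool's axes as they then stand; what a row does not reach is not made up. A row lasts 1/8 s, in which the tool goes at most 62.5 mm and 10.7 degrees, less where a joint would pass 70% of its speed; a pose out of reach is approached as far as the arm can. A call with a gripper value outside its range is refused whole. The fingers move at their own pace and stop on an object; the grip force is fixed at half the most. Time passes only in rows, so rows that do not move let the fingers close. It gives the time, the measured TCP pose, the force, the opening and the grip force at its end, in the units of the state.
- read_state(): the state, without advancing time (a new reading comes with each control period).
- capture(name): name is "scene" or "top" or "wrist"; returns a dict with "color" (480x640x3 uint8, red, green, blue), "camera_matrix" (3x3 intrinsics, pixels), "R" (3x3) and "t" (3): a world point X has camera coordinates R X + t. Camera axes: x right, y down, z forward; pixel columns grow to the right and rows downward; lengths in m; the calibration is good to about 2 mm. A picture is of the moment at which its call begins. There is no depth.
- hand_in(): hands the job in; it is judged then, once.
Trained networks look in the newest picture that a camera, given by its name, has taken for a name from the list of things; names that differ only in an ending like _2 or _b are one class to them, and where a whole thing is asked for, a point or a joint stands for the part that bears it (a point fixed in the world has none). Each returns a list of dicts, best first, with "conf" (0 to 1); they miss things now and then, are a little off and sometimes report something else, mostly with a low value. They report only what shows in the picture. A call takes as long as a camera call.
- find_in(camera, target): "at" ([x, y, z] in m, in world coordinates, good to about 4 mm: the middle of the surface that is visible of it).
- trace(camera, target): "pixels" (480x640 bool, what is visible of it).
- place_of(camera, target): "at" ([x, y, z] in m, in world coordinates, good to about 4 mm: a listed point, or the origin of a listed thing).
The state is a dict: "time_s": time; "joint_positions": joint angles; "qvel": joint speeds; "tau": joint torques, N m; "position": TCP position; "tcp_rot": TCP orientation; "force": force on the tool from outside, world axes, zero at the start; "moment": the same for the moment, N m; "opening": opening from 0.0 (shut) to 1.0 (fully open); "grasp_force": force on a finger pad.
Only numpy, scipy, OpenCV 4.12 (cv2) and the standard library are available. Lean on these libraries where they do the work, as an engineer would, in place of code of your own. Each camera call takes 0.05 s, during which the arm holds its last target. There are 200 camera calls.

## Task

Open the locksmith's wooden pinning kit for me: its red catch always sits in the shut position, but the staple inside is loose and is hooked only some of the time, so leave the catch alone at first and give the lid a gentle tug by its brass pull to learn whether it is caught. If it comes up freely just keep lifting, and if it is caught, slide the catch across to release it, without ever forcing the lid. Raise the lid to about 45 degrees and finish while still holding it there in the gripper, because it falls shut when let go; leave the things lying around the kit where they are.

Things in the scene. Friction and masses are not known exactly. Their poses are not given: they have to be found in the camera images.
- kit: the pinning kit's wooden case, fixed on the bench: 220 mm deep (its x), 340 mm wide (its y), 60 mm high (76 mm with the lid shut). Origin at the centre of its underside; x points away from the robot (front face with the catch at x = -110 mm), y to the left, z up. Its yaw varies by 0.3 rad either way
- lid: the lid: wooden board 220 x 340 x 16 mm, about 0.5 kg. Origin on the hinge line, at the middle. When shut its axes are parallel to the case's and it reaches to x = -220 mm, from z = 0 to 16 mm. It opens by turning about its +y axis (front edge up), from 0 to a stop at 1.3 rad; no stay: it falls shut unless held. Lifting the free lid at the pull takes about 3 to 4 N
- hinge (a point): middle of the hinge line, along the case's far top edge, at (110, 0, 60) mm in the case's frame; the lid turns about the case's y axis through it. Under the lid's front edge hangs a steel staple that reaches into the lock case behind the front wall; it is loose, and whether the bolt is through it cannot be seen from outside
- pull (a point): middle of the lid's brass bow pull, to pinch from above across the bar: a round bar 10 mm thick, 96 mm long along the lid's y, on two posts; it can turn between the fingers as the lid swings. This point is on the bar's axis, at (-172, 0, 46) mm in the lid's frame, 30 mm above the lid's top face. If the lid is caught the pull rises only about 3 mm (play, 0.018 rad), then stops hard
- catch: red thumb piece of the slide catch on the case's front: a block 20 mm (case x) by 12 (y) by 20 high, 3.5 to 23.5 mm out from the front face. Origin at its centre, at (-123.5, 0, 40) mm in the case's frame when shut, as it always starts. Slides 16 mm along the case's +y (left seen from the robot) to a stop, bolt fully drawn; 2.5 N friction, no spring, stays put. Pinch it across y or push it
- padlock: bystander: brass padlock lying flat, 66 x 50 x 20 mm, in front of the kit to its right; origin under the centre of its body
- lock_cylinder: bystander: brass lock cylinder standing upright, 34 mm across, 33 mm high, in front of the kit to its left; origin at the centre of its underside
- screwdriver: bystander: screwdriver with an orange handle, about 190 mm long, lying to the right of the kit
- key_tray: bystander: blue plastic tray of key blanks, 100 x 130 x 28 mm, to the left of the kit; origin under its centre

How it is judged (in metres and radians):
On the way, in this order (a step that is already met when the one before it is completed fails the run):
1. with the catch still shut, the lid is tugged by the gripper until the staple pulls on the bolt (over 0.5 N), or, if nothing holds it, it comes up past 0.12 rad (7 degrees) (y of catch in the frame of kit below 0.003 m and contact force between the fingers and lid above 0.5 N and (contact force between lid and catch above 0.5 N or angle between lid's own z axis and vertical above 0.12 rad)), for 0.1 s.
2. the lid is up by more than 0.6 rad (34 degrees), in the gripper (angle between lid's own z axis and vertical above 0.6 rad and contact force between the fingers and lid above 0.5 N), for 0.3 s.
At the end, for the whole second after the job is handed in: the lid stands 0.6 to 1.05 rad (34 to 60 degrees) open, still, with the gripper's fingers bearing on it and holding it up (angle between lid's own z axis and vertical between 0.6 and 1.05 rad and angular speed of lid below 0.1 rad/s and contact force between the fingers and lid above 1 N); the arm keeps its last pose, push and grip.
It fails at once if the lid is forced: more than 30 N between its staple and the bolt (contact force between lid and catch above 30 N).
It fails at once if a thing beside the kit is moved by more than 30 mm (distance of any of padlock, lock_cylinder, screwdriver, key_tray from where it was at the start of the episode above 0.03 m).
It also fails if it takes over 59 s, if anything falls off the work surface, if the arm or the gripper's body presses on something with over 40 N, if the wrist force passes 120 N, or if a joint passes its speed limit or range.

## Working session

There is one attempt and no reset: what is moved stays moved. The work goes in short steps, Python scripts to look and compute and a shell command to move; the robot and the scene stay as the last step left them, time stands still between calls to the robot, and variables do not carry over. Pictures are saved under pics/ and viewed, at most 10 in all, crops included, and the job is handed in when it is done.

```bash
mkdir -p pics; python3 - <<'E'
from rig import *
import numpy as np,cv2
s=read_state();print(s["time_s"],s["position"],np.round(s["tcp_rot"],3).tolist(),s["opening"],s["force"])
for c in("scene","top"):
    d=capture(c);cv2.imwrite(f"pics/{c}0.png",d["color"][:,:,::-1])
    for n in("kit","hinge","pull","catch","lid","padlock","lock_cylinder","screwdriver","key_tray"):
        print(c,n,[(np.round(r["at"],4).tolist(),round(r["conf"],2)) for r in place_of(c,n)[:2]])
E
```

```text
0.0 [0.23710162 0.57754009 0.24356019] [[-0.925, 0.38, -0.001], [0.38, 0.925, -0.002], [0.0, -0.002, -1.0]] 0.9990383020804259 [ 0.33612791 -0.58754734  0.63510674]
scene kit [([0.599, -0.0226, 0.0026], 0.7)]
scene hinge [([0.7056, -0.0037, 0.0556], 0.59)]
scene pull [([0.5391, -0.0407, 0.1032], 0.93)]
scene catch [([0.4775, -0.0526, 0.0419], 0.54)]
scene lid [([0.7086, -0.0004, 0.0633], 0.78)]
scene padlock [([0.4405, -0.2109, 0.0012], 0.63)]
scene lock_cylinder [([0.3731, 0.0543, 0.0018], 0.8)]
scene screwdriver [([0.6255, -0.259, 0.0025], 0.66)]
scene key_tray [([0.5164, 0.2458, -0.0015], 0.91)]
top kit [([0.596, -0.0264, -0.0012], 0.94)]
top hinge [([0.7064, -0.0018, 0.0591], 0.88), ([0.4759, -0.0543, 0.0447], 0.58)]
top pull [([0.5387, -0.0376, 0.1046], 0.66)]
top catch [([0.4759, -0.0523, 0.0435], 0.41)]
top lid [([0.7081, -0.0044, 0.0586], 0.59), ([0.6222, -0.2605, 0.0], 0.53)]
top padlock [([0.4454, -0.2117, -0.0034], 0.93), ([0.5388, -0.0383, 0.1037], 0.62)]
top lock_cylinder [([0.3735, 0.0489, -0.0044], 0.86)]
top screwdriver [([0.6227, -0.2591, 0.0001], 0.66)]
top key_tray [([0.539, -0.0372, 0.1028], 0.71), ([0.5187, 0.241, -0.005], 0.63)]
```

View pics/top0.png

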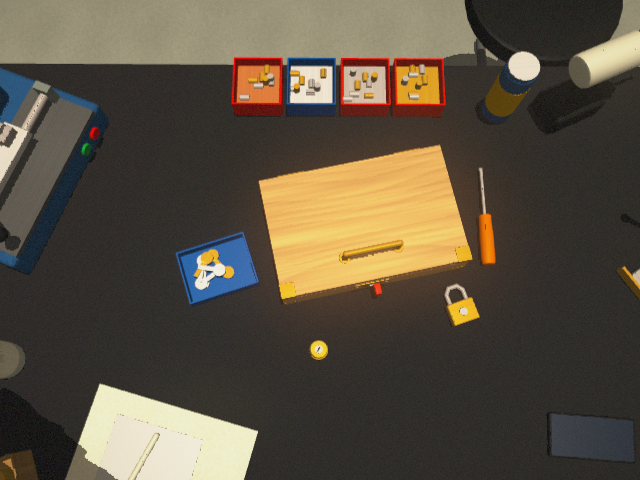

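```bash
python3 - <<'E'
from rig import *
import numpy as np,cv2
d=capture("top");K,R,t=d["camera_matrix"],d["R"],d["t"]
def back(px,z):
    r=R.T@np.linalg.inv(K)@np.array([px[0],px[1],1.]);c=-R.T@t
    return c+r*(z-c[2])/r[2]
for n,z in(("pull",.106),("lid",.076)):
  for q in trace("top",n)[:1]:
    m=q["pixels"].astype(np.uint8);P=np.argwhere(m)[:,::-1]
    W=np.array([back(p,z)[:2] for p in P[::max(1,len(P)//3000)]])
    r=cv2.minAreaRect((W*1000).astype(np.float32));print(n,q["conf"],len(P),r)
print("cam",-R.T@t)
E
```

```text
pull 0.84 22761 ((588.5276489257812, -22.026443481445312), (215.78436279296875, 329.913818359375), 12.548151969909668)
lid 0.92 22870 ((597.2115478515625, -24.221237182617188), (222.317626953125, 340.4709777832031), 12.639969825744629)
cam [0.30347656 0.05967965 1.10213911]
```

The top view shows the kit at yaw ≈ 12.5° with its pull at about (372,250), the red catch at (378,289) and the bystanders clear of it. This agrees with the networks, which put the pull at (0.5385, -0.0385, 0.106).

```bash
python3 -m jog '-42.8 -38 0 0 0 0 87;-42.8 -38 0 0 0 0 87;-42.8 -38 0 0 0 0 87;-42.8 -38 0 0 0 0 87;-42.8 -38 0 0 0 0 87;-42.8 -38 0 0 0 0 87;-42.8 -38 0 0 0 0 87;-42.8 -38 0 0 0 0 87;-42.8 -38 0 0 0 0 87;-42.8 -38 0 0 0 0 87;-42.8 -38 0 0 0 0 87;-42.8 -38 0 0 0 0 87' && python3 -m jog '0 0 0 0 0 0.16 50;0 0 0 0 0 0.16 50;0 0 0 0 0 0.16 50;0 0 0 0 0 0.16 50;0 0 0 0 0 0.16 50;0 0 0 0 0 0.16 50;0 0 0 0 0 0 50;0 0 0 0 0 0 50'
python3 - <<'E'
from rig import *
import numpy as np,cv2
s=read_state();T=s["tcp_rot"];p=s["position"];print(s["time_s"],p,np.degrees(np.arctan2(T[1][1],T[0][1])),s["joint_positions"],s["force"])
d=capture("wrist");cv2.imwrite("pics/w1.png",d["color"][:,:,::-1])
for n in("pull","catch","hinge"):
    for r in place_of("wrist",n)[:2]: print(n,np.round(r["at"],4),round(r["conf"],2),"tool",np.round(np.array(T).T@(np.array(r["at"])-p)*1000,1))
E
```

```text
time_s: 2.65
position: [0.54, -0.0407, 0.2448]
tcp_rot: [[-0.925, 0.38, 0.001], [0.38, 0.925, 0.0], [-0.001, 0.0, -1.0]]
force: [1.4, 0.6, 0.7]
opening: 1.002
grasp_force: 0.0
time_s: 3.65
position: [0.5393, -0.0388, 0.2446]
tcp_rot: [[-0.221, 0.975, 0.0], [0.975, 0.221, -0.0], [-0.0, 0.0, -1.0]]
force: [0.1, -0.7, -0.3]
opening: 0.572
grasp_force: 0.0
3.65 [ 0.53927265 -0.03884412  0.24459697] 12.795461576508341 [-1.59662160e+01  2.37311750e+01  9.42268176e+01 -1.75477967e-03
  6.20371785e+01 -2.87608548e+01] [ 0.10926689 -0.72491096 -0.33515942]
pull [ 0.5369 -0.0401  0.1073] 0.62 tool [ -0.7  -2.6 137.3]
catch [ 0.7059 -0.0046  0.0579] 0.58 tool [ -3.5 170.1 186.7]
catch [ 0.4772 -0.0518  0.0404] 0.54 tool [  1.1 -63.4 204.2]
hinge [ 0.7046 -0.0087  0.0605] 0.82 tool [ -7.2 167.9 184.1]
```

View pics/w1.png

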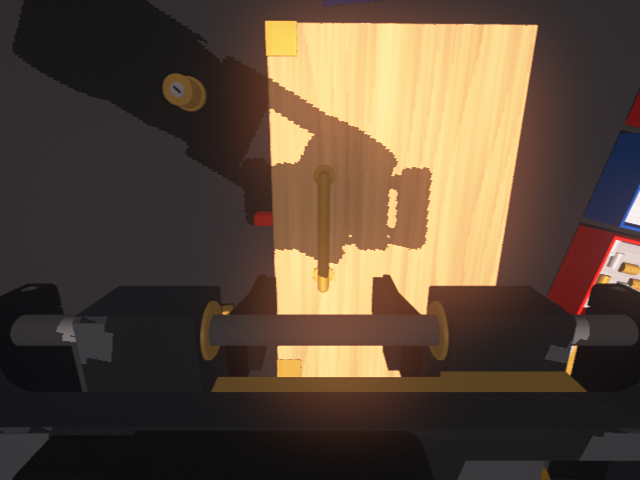

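The wrist view shows the bar (column 323, rows 175–285) parallel to the pads and centred between the fingers, so I go down and close.

```bash
python3 -m jog '0 -1.5 30 0 0 0 50;0 0 30 0 0 0 50;0 0 30 0 0 0 50;0 0 20 0 0 0 50;0 0 15 0 0 0 50;0 0 10 0 0 0 50;0 0 0 0 0 0 50' && python3 -m jog '0 0 0 0 0 0 25;0 0 0 0 0 0 10;0 0 0 0 0 0 0;0 0 0 0 0 0 0;0 0 0 0 0 0 0;0 0 0 0 0 0 0;0 0 0 0 0 0 0'
```

```text
time_s: 4.72
position: [0.5376, -0.0392, 0.1091]
tcp_rot: [[-0.219, 0.976, -0.001], [0.976, 0.219, 0.0], [0.0, -0.001, -1.0]]
force: [0.2, -0.2, -0.5]
opening: 0.575
grasp_force: 0.0
time_s: 5.6
position: [0.5387, -0.0391, 0.1097]
tcp_rot: [[-0.219, 0.976, 0.002], [0.976, 0.219, 0.0], [-0.0, 0.002, -1.0]]
force: [2.8, 1.4, 0.1]
opening: 0.105
grasp_force: 30.0
```

```bash
python3 -m jog '0 0 -1 0 0 0 0;0 0 -1 0 0 0 0;0 0 -0.5 0 0 0 0;0 0 0 0 0 0 0'; python3 -m jog '0 0 -0.5 0 0 0 0;0 0 0 0 0 0 0'; python3 -m jog '0 0 -0.5 0 0 0 0;0 0 0 0 0 0 0'
```

```text
time_s: 6.1
position: [0.5392, -0.039, 0.1118]
tcp_rot: [[-0.219, 0.976, 0.003], [0.976, 0.219, 0.0], [-0.0, 0.003, -1.0]]
force: [6.0, 3.8, -5.8]
opening: 0.103
grasp_force: 30.0
time_s: 6.35
position: [0.5393, -0.0389, 0.1123]
tcp_rot: [[-0.219, 0.976, 0.003], [0.976, 0.219, 0.0], [-0.0, 0.003, -1.0]]
force: [5.7, 3.4, -5.2]
opening: 0.1
grasp_force: 30.0
time_s: 6.6
position: [0.5394, -0.0389, 0.1128]
tcp_rot: [[-0.219, 0.976, 0.003], [0.976, 0.219, 0.0], [-0.0, 0.003, -1.0]]
force: [6.2, 3.4, -6.1]
opening: 0.099
grasp_force: 30.0
```

```bash
for i in 1; do python3 -m jog '0 0 -0.5 0 0 0 0;0 0 0 0 0 0 0'; done; python3 -m jog '0 0 -0.5 0 0 0 0;0 0 0 0 0 0 0'
```

```text
time_s: 6.85
position: [0.5395, -0.0389, 0.1129]
tcp_rot: [[-0.219, 0.976, 0.003], [0.976, 0.219, 0.0], [-0.0, 0.003, -1.0]]
force: [6.6, 2.9, -8.3]
opening: 0.102
grasp_force: 30.0
time_s: 7.1
position: [0.5395, -0.0389, 0.1131]
tcp_rot: [[-0.218, 0.976, 0.003], [0.976, 0.218, 0.0], [-0.0, 0.003, -1.0]]
force: [7.4, 3.3, -10.5]
opening: 0.101
grasp_force: 30.0
```

```bash
python3 -m jog '0 0 -0.6 0 0 0 0;0 0 0 0 0 0 0;0 0 0 0 0 0 0'; python3 -m jog '0 0 1.5 0 0 0 0;0 0 1.5 0 0 0 0;0 0 1.4 0 0 0 0;0 0 0 0 0 0 0'
```

```text
time_s: 7.48
position: [0.5396, -0.0389, 0.1132]
tcp_rot: [[-0.218, 0.976, 0.003], [0.976, 0.218, 0.001], [-0.0, 0.003, -1.0]]
force: [8.0, 3.1, -13.9]
opening: 0.102
grasp_force: 30.0
time_s: 7.98
position: [0.5387, -0.0391, 0.1099]
tcp_rot: [[-0.219, 0.976, 0.002], [0.976, 0.219, 0.0], [-0.0, 0.002, -1.0]]
force: [4.2, 3.3, -4.1]
opening: 0.103
grasp_force: 30.0
```

The lid is caught: at 14 N the pull stalled 3.4 mm up. I release it, go up and turn the tool to pinch the catch.

```bash
python3 -m jog '0 0 0 0 0 0 40;0 0 0 0 0 0 40;0 0 0 0 0 0 40;0 0 0 0 0 0 40;0 0 -25 0 0 0 40;0 0 -40 0 0 0 40;0 0 -35 0 0 0 40;0 -20 0 0 0 0 40;0 -20 0 0 0 0 40;0 -21 0 0 0 0 40' && python3 -m jog '0 0 0 0 0 -0.174 40;0 0 0 0 0 -0.174 40;0 0 0 0 0 -0.174 40;0 0 0 0 0 -0.174 40;0 0 0 0 0 -0.174 40;0 0 0 0 0 -0.174 40;0 0 0 0 0 -0.174 40;0 0 0 0 0 -0.174 40;0 0 0 0 0 -0.174 40;0 0 0 0 0 0 40;0 0 0 0 0 0 40'
python3 - <<'E'
from rig import *
import numpy as np,cv2
s=read_state();T=np.array(s["tcp_rot"]);p=s["position"];print(s["time_s"],p,np.degrees(np.arctan2(T[1][1],T[0][1])),s["joint_positions"])
for c in("wrist","scene","top"):
  d=capture(c);cv2.imwrite(f"pics/{c}2.png",d["color"][:,:,::-1])
  for n in("pull","catch"):
    for r in place_of(c,n)[:2]: print(c,n,np.round(r["at"],4),round(r["conf"],2),"tool",np.round(T.T@(np.array(r["at"])-p)*1000,1))
E
```

```text
time_s: 9.22
position: [0.4775, -0.0526, 0.2105]
tcp_rot: [[-0.219, 0.976, 0.0], [0.976, 0.219, -0.0], [-0.0, -0.0, -1.0]]
force: [0.8, -0.1, 0.2]
opening: 0.455
grasp_force: 0.0
time_s: 10.6
position: [0.4781, -0.0525, 0.2103]
tcp_rot: [[-0.977, -0.212, -0.0], [-0.212, 0.977, 0.0], [0.0, 0.0, -1.0]]
force: [0.8, 0.3, -0.0]
opening: 0.458
grasp_force: 0.0
10.6 [ 0.47811741 -0.05254561  0.21028121] 102.24470400714604 [-1.96121242e+01  2.21383056e+01  1.04453522e+02 -4.20627562e-03
  5.34178074e+01 -1.21854321e+02]
wrist pull [ 0.5373 -0.0376  0.1079] 0.86 tool [-61.    2.  102.4]
wrist catch [ 0.476  -0.0512  0.0403] 0.89 tool [  1.8   1.8 170. ]
scene pull [ 0.5363 -0.0405  0.104 ] 0.91 tool [-59.4  -0.6 106.3]
scene catch [0.372  0.0562 0.0036] 0.51 tool [ 80.6 128.8 206.7]
scene catch [ 0.4791 -0.052   0.0393] 0.37 tool [ -1.1   0.3 171. ]
```

View pics/wrist2.png

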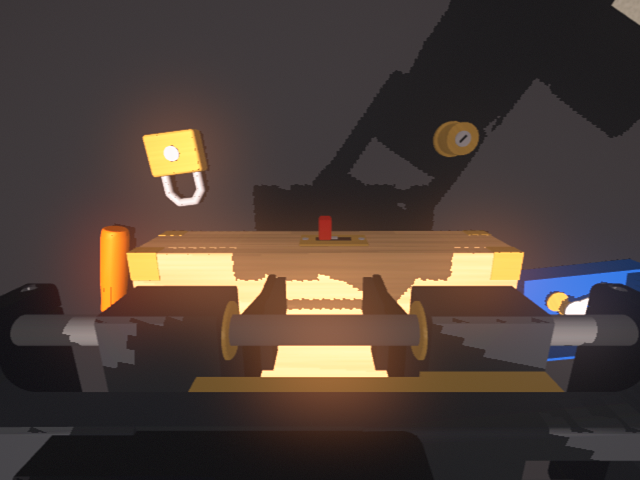

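The red catch at (325,225) is centred between the fingers, and the padlock and cylinder are well clear. I go down, 3 mm out from the front.

```bash
python3 -m jog '3 0.5 40 0 0 0 40;0 0 40 0 0 0 40;0 0 35 0 0 0 40;0 0 20 0 0 0 40;0 0 15 0 0 0 40;0 0 9 0 0 0 40;0 0 5 0 0 0 40;0 0 0 0 0 0 40' && python3 -m jog '0 0 0 0 0 0 20;0 0 0 0 0 0 10;0 0 0 0 0 0 5;0 0 0 0 0 0 5;0 0 0 0 0 0 5;0 0 0 0 0 0 5'
```

```text
time_s: 12.05
position: [0.4754, -0.0528, 0.0464]
tcp_rot: [[-0.977, -0.215, 0.0], [-0.215, 0.977, -0.0], [-0.0, -0.0, -1.0]]
force: [-0.7, -0.7, -0.2]
opening: 0.463
grasp_force: 0.0
time_s: 12.8
position: [0.4753, -0.0525, 0.0464]
tcp_rot: [[-0.977, -0.214, 0.0], [-0.214, 0.977, 0.0], [-0.0, 0.0, -1.0]]
force: [0.7, 1.3, 3.0]
opening: 0.136
grasp_force: 30.0
```

```bash
python3 -m jog '0 3 0 0 0 0 5;0 3 0 0 0 0 5;0 3 0 0 0 0 5;0 3 0 0 0 0 5;0 2 0 0 0 0 5;0 2 0 0 0 0 5;0 1 0 0 0 0 5;0 0 0 0 0 0 5'
```

```text
time_s: 13.8
position: [0.4719, -0.0368, 0.0464]
tcp_rot: [[-0.977, -0.215, 0.001], [-0.215, 0.977, -0.001], [-0.0, -0.001, -1.0]]
force: [-1.4, -6.7, 5.3]
opening: 0.137
grasp_force: 30.0
```

The catch moved 16 mm and is at its stop. I release it and go back to the pull.

```bash
python3 -m jog '0 0 0 0 0 0 40;0 0 0 0 0 0 40;0 0 0 0 0 0 40;0 0 -15 0 0 0 40;0 0 -50 0 0 0 40;0 0 -50 0 0 0 40;0 0 -49 0 0 0 40;-32 -8 0 0 0 0 40;-33 -9 0 0 0 0 40;0 0 0 0 0 0 40' && python3 -m jog '0 0 0 0 0 0.174 50;0 0 0 0 0 0.174 50;0 0 0 0 0 0.174 50;0 0 0 0 0 0.174 50;0 0 0 0 0 0.174 50;0 0 0 0 0 0.174 50;0 0 0 0 0 0.174 50;0 0 0 0 0 0.174 50;0 0 0 0 0 0.174 50;0 0 0 0 0 0 50;0 0 0 0 0 0 50'
python3 - <<'E'
from rig import *
import numpy as np,cv2
s=read_state();T=np.array(s["tcp_rot"]);p=s["position"];print(s["time_s"])
d=capture("wrist");cv2.imwrite(f"pics/wrist3.png",d["color"][:,:,::-1])
for n in("pull","catch"):
    for r in place_of("wrist",n)[:2]: print(n,np.round(r["at"],4),round(r["conf"],2),"tool",np.round(T.T@(np.array(r["at"])-p)*1000,1))
E
```

```text
time_s: 15.05
position: [0.5411, -0.0391, 0.2116]
tcp_rot: [[-0.977, -0.215, 0.004], [-0.215, 0.977, -0.001], [-0.004, -0.002, -1.0]]
force: [-1.6, 0.3, 0.3]
opening: 0.463
grasp_force: 0.0
time_s: 16.42
position: [0.538, -0.0386, 0.2104]
tcp_rot: [[-0.222, 0.975, -0.001], [0.975, 0.222, 0.0], [0.0, -0.001, -1.0]]
force: [0.0, 0.2, -0.5]
opening: 0.575
grasp_force: 0.0
16.425
pull [ 0.5355 -0.0353  0.11  ] 0.57 tool [  3.7  -1.6 100.4]
catch [ 0.4734 -0.0367  0.0354] 0.75 tool [ 16.1 -62.4 175. ]
```

View pics/wrist3.png

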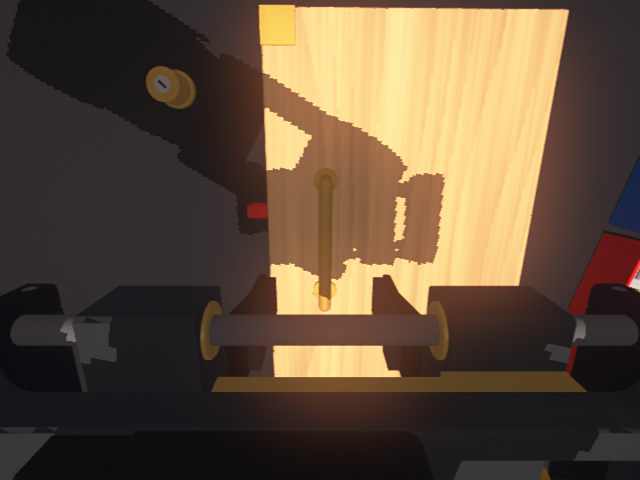

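The catch now sits 16 mm to the left and the bar (column 325) is centred between the fingers, so I grip the pull again.

```bash
python3 -m jog '0 0 30 0 0 0 50;0 0 30 0 0 0 50;0 0 20 0 0 0 50;0 0 15 0 0 0 50;0 0 6 0 0 0 50;0 0 0 0 0 0 20;0 0 0 0 0 0 5;0 0 0 0 0 0 0;0 0 0 0 0 0 0;0 0 0 0 0 0 0;0 0 0 0 0 0 0;0 0 0 0 0 0 0' && python3 -m jog '0 0 -1.5 0 0 0 0;0 0 -1.5 0 0 0 0;0 0 -1 0 0 0 0;0 0 0 0 0 0 0'; python3 -m jog '0 0 -1 0 0 0 0;0 0 -1 0 0 0 0;0 0 0 0 0 0 0'
```

```text
time_s: 18.08
position: [0.5387, -0.0388, 0.1095]
tcp_rot: [[-0.219, 0.976, 0.0], [0.976, 0.219, -0.0], [-0.0, -0.0, -1.0]]
force: [-0.7, -0.1, 2.7]
opening: 0.1
grasp_force: 30.0
time_s: 18.58
position: [0.5396, -0.0386, 0.1133]
tcp_rot: [[-0.219, 0.976, 0.002], [0.976, 0.219, 0.0], [-0.0, 0.002, -1.0]]
force: [4.4, 1.1, -5.2]
opening: 0.103
grasp_force: 30.0
time_s: 18.95
position: [0.5402, -0.0385, 0.1154]
tcp_rot: [[-0.219, 0.976, 0.003], [0.976, 0.219, 0.0], [-0.001, 0.003, -1.0]]
force: [5.1, 2.9, -5.4]
opening: 0.104
grasp_force: 30.0
```

The lid comes freely now (6 mm up at only 5 N). I work out the arc rows, turning the tool by half the lid's angle.

```bash
python3 - <<'E'
import numpy as np
h=np.array([0,0.]) # kit (x,z) rel. hinge; pull (-172,46)
def tcp(th,a):
    c,s=np.cos(th),np.sin(th); b=np.array([-172*c+46*s,172*s+46*c])
    return b+3*np.array([np.sin(a),np.cos(a)])
N=24;th=np.linspace(.034,.8,N+1);a=(th-.034)/2
for i in range(N):
    d=tcp(th[i+1],a[i+1])-tcp(th[i],a[i]);c,s=np.cos(a[i]),np.sin(a[i])
    # tool y=(c,-s), tool z=(-s,-c) in (x,z)
    print(i,np.round([d@[c,-s],d@[-s,-c],a[i+1]-a[i]],3))
E
```

```text
0 [ 1.788 -5.409  0.016]
1 [ 1.874 -5.38   0.016]
2 [ 1.96  -5.351  0.016]
3 [ 2.045 -5.319  0.016]
4 [ 2.13  -5.287  0.016]
5 [ 2.214 -5.253  0.016]
6 [ 2.297 -5.218  0.016]
7 [ 2.38  -5.181  0.016]
8 [ 2.463 -5.143  0.016]
9 [ 2.545 -5.104  0.016]
10 [ 2.626 -5.064  0.016]
11 [ 2.706 -5.022  0.016]
12 [ 2.786 -4.979  0.016]
13 [ 2.865 -4.934  0.016]
14 [ 2.944 -4.889  0.016]
15 [ 3.021 -4.842  0.016]
16 [ 3.098 -4.794  0.016]
17 [ 3.174 -4.745  0.016]
18 [ 3.249 -4.694  0.016]
19 [ 3.324 -4.642  0.016]
20 [ 3.398 -4.59   0.016]
21 [ 3.47  -4.536  0.016]
22 [ 3.542 -4.48   0.016]
23 [ 3.613 -4.424  0.016]
```

```bash
python3 -m jog '0 1.8 -5.4 0.016 0 0 0;0 1.9 -5.4 0.016 0 0 0;0 2.0 -5.3 0.016 0 0 0;0 2.0 -5.3 0.016 0 0 0;0 2.1 -5.3 0.016 0 0 0;0 2.2 -5.3 0.016 0 0 0'; python3 -m jog '0 2.3 -5.2 0.016 0 0 0;0 2.4 -5.2 0.016 0 0 0;0 2.5 -5.1 0.016 0 0 0;0 2.5 -5.1 0.016 0 0 0;0 2.6 -5.1 0.016 0 0 0;0 2.7 -5.0 0.016 0 0 0;0 0 0 0 0 0 0'
```

```text
time_s: 19.7
position: [0.5529, -0.0358, 0.1465]
tcp_rot: [[-0.219, 0.971, -0.091], [0.976, 0.218, -0.021], [-0.001, -0.094, -0.996]]
force: [5.0, 0.4, -7.5]
opening: 0.104
grasp_force: 30.0
time_s: 20.58
position: [0.571, -0.0318, 0.1747]
tcp_rot: [[-0.219, 0.958, -0.185], [0.976, 0.215, -0.042], [-0.001, -0.19, -0.982]]
force: [5.7, -0.3, -8.9]
opening: 0.104
grasp_force: 30.0
```

Force stays low (under 11 N) and the path is as computed, so I go on.

```bash
python3 -m jog '0 2.8 -5.0 0.016 0 0 0;0 2.9 -4.9 0.016 0 0 0;0 2.9 -4.9 0.016 0 0 0;0 3.0 -4.8 0.016 0 0 0;0 3.1 -4.8 0.016 0 0 0;0 3.2 -4.7 0.016 0 0 0'; python3 -m jog '0 3.2 -4.7 0.016 0 0 0;0 3.3 -4.6 0.016 0 0 0;0 3.4 -4.6 0.016 0 0 0;0 3.5 -4.5 0.016 0 0 0;0 3.5 -4.5 0.016 0 0 0;0 3.6 -4.4 0.016 0 0 0;0 0 0 0 0 0 0;0 0 0 0 0 0 0;0 0 0 0 0 0 0;0 0 0 0 0 0 0'
python3 - <<'E'
from rig import *
import numpy as np,cv2
for c in("scene","top"):
  d=capture(c);cv2.imwrite(f"pics/{c}4.png",d["color"][:,:,::-1])
  for n in("pull","padlock","lock_cylinder","screwdriver","key_tray"):
    print(c,n,[(np.round(r["at"],4).tolist(),round(r["conf"],2)) for r in place_of(c,n)[:1]])
p=np.array(read_state()["position"])+3e-3*np.array(read_state()["tcp_rot"])[:,2]
h=np.array([.7063,-.001]);x=(p[:2]-h)@[.976,.217];z=p[2]-.06
print("lid angle",np.arctan2(z,-x)-np.arctan2(46,172),np.hypot(x,z))
E
```

```text
time_s: 21.32
position: [0.5937, -0.0268, 0.1988]
tcp_rot: [[-0.219, 0.935, -0.278], [0.976, 0.21, -0.063], [-0.0, -0.285, -0.958]]
force: [4.4, -1.9, -10.2]
opening: 0.103
grasp_force: 30.0
time_s: 22.58
position: [0.6208, -0.0208, 0.2186]
tcp_rot: [[-0.219, 0.904, -0.366], [0.976, 0.203, -0.083], [-0.001, -0.375, -0.927]]
force: [1.6, -4.9, -9.1]
opening: 0.098
grasp_force: 30.0
scene pull [([0.6177, -0.0211, 0.211], 0.56)]
scene padlock [([0.4432, -0.2109, 0.0006], 0.64)]
scene lock_cylinder [([0.3752, 0.0536, 0.0042], 0.68)]
scene screwdriver [([0.6249, -0.2603, 0.0012], 0.66)]
scene key_tray [([0.5156, 0.2415, -0.0028], 0.67)]
top pull []
top padlock [([0.4448, -0.2086, -0.0022], 0.73)]
top lock_cylinder [([0.3717, 0.0515, -0.0008], 0.65)]
top screwdriver [([0.6211, -0.2595, 0.0013], 0.86)]
top key_tray [([0.3752, 0.0502, -0.0029], 0.7)]
lid angle 0.7911608489237558 0.1794011561895222
```

View pics/scene4.png

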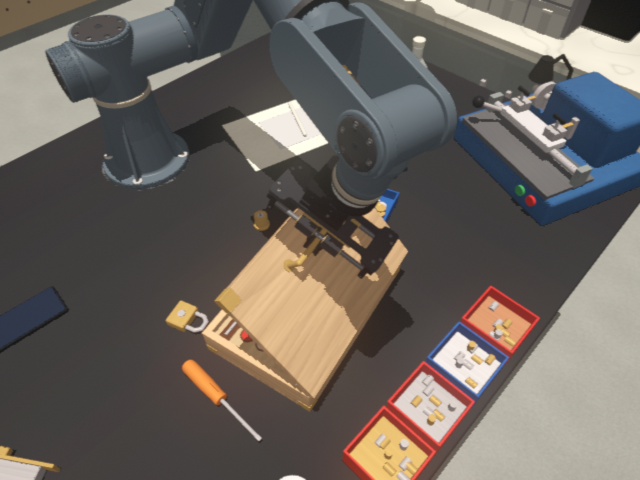

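The scene view shows the lid about 45° up (0.79 rad) with the gripper on its pull near (315,245). The bystanders are where they were, so I hand in.

```bash
python3 -c "
from rig import *
s=read_state();print(s['time_s'],s['grasp_force'],s['position'])
print(hand_in())"
```

```text
23.175 29.997965097427368 [ 0.62079427 -0.02080685  0.21861888]
the job is handed in; nothing more can be done
None
```

The gentle tug showed the lid was caught, so I slid the catch 16 mm to release it, then raised the lid to about 45° (0.79 rad); the gripper still holds it, nothing around the kit was moved, and I handed the job in at 23 s (no verdict was returned).

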